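Snap a relay module onto the console rail

TASK

Fit the loose relay module on the bench into the free bay of the mounting rail on the sloping console: hook its lip over the rail's upper edge with the module still tilted, then tilt it down until the foot clip snaps under the lower edge and it sits flush and square on the rail. Feel for the rail's edge and press only as hard as the clip needs, leave the other things on the bench where they are, and let go of the module at the end.

Things in the scene. Friction and masses are not known exactly. Their poses are not given: they have to be found in the camera images.
- relay_module: Loose grey plastic relay module, 76 long (x) x 32 wide (y) x 63 high, 0.12 to 0.21 kg. Starts upright on the bench, hook end (+x) roughly away from the robot (within 0.5 rad). Origin: middle of the plane it stands on; z up. Flat underside of the housing at z = 13; hook and foot reach below it to z = 0. Base block x -38 to 38, z 13 to 33, above it the top block.
- grip_point (a point): Middle of the module's top block, the place to grip across the flat 32 mm wide sides: at (4, 0, 45) in the module's frame; the block spans x -22 to 30, z 33 to 63.
- hook_root (a point): Inner corner of the module's hook slot at (19.5, 0, 13) in its frame; the rail's upper edge comes to lie here. The hook spans the full width: arm x 19.5 to 27 down from the underside to z = 0, and a toe pointing to -x with a round nose, radius 2.5, axis at x 16.5, z 2.5 (tip at x = 14). The slot between underside and toe is 8 high (z 5 to 13), open to -x.
- foot_clip (a joint): Travel (m) of the black spring clip, 20 wide, at the module's foot (-x end): 0 = home, grows as it is pushed outwards (module -x), at most 0.007. The rail edge pushes it out by itself. Spring 3.2 N at home plus 0.7 N per mm; pressing it over the edge takes about 4 to 10 N on the foot, then it springs back to 0.
- foot_tip (a point): Nose of the clip at home, at (-15.5, 0, 9) in the module's frame: a flat catch facing up, 4 below the underside; below it a ramp runs down and outwards, 30 degrees from vertical, to x = -19, z = 0.5. A fixed guide wall stands behind it (x -36 to -30, z 0 to 13).
- console: The sloping console, fixed on the bench, 132 x 156 at its foot; deck and rail belong to it. Origin on the bench under the deck's middle, x towards its high far side, z up. More than 40 N between module and console damages the clip.
- rail_deck: Aluminium deck (120 x 150) of the console. Origin: middle of its upper face, 55 above the bench. x up the slope (25 degrees above level, away from the robot), y along the rail, z square to the deck. Seated, the module's axes are the deck's, its origin at deck z = 9, x = -0.5 plus the rail's offset (see upper_edge).
- bay (a point): Middle of the free bay at the height of the rail top: deck (0, 0, 22). The bay is y -30 to 30; beside it sit low fitted terminal blocks (24 wide, tops at deck z = 29) and end brackets (tops at z = 31). The steel rail is 136 long.
- upper_edge (a point): NOMINAL upper edge of the rail, deck (19, 0, 22). The rail is screwed down in slots and really sits up to 6 mm higher or lower along the slope (deck x); the offset is not told: feel for it. Flanges: z 19 to 22, edges at x 19 and -19; stem only x -7 to 7. The clip passes over the lower edge if the module is tilted 18 degrees or more (foot raised); at 22 the slot has 3 mm play.
- marker: bystander: black-capped marker pen, 135 x 17, lying on the bench between console and module; origin at the middle of its underside
- vial: bystander: small brown vial, diameter 23, 57 high; origin at the middle of its underside
- dropper: bystander: dropper bottle, diameter 34, 102 high; origin at the middle of its underside

How it is judged (in metres and radians):
On the way:
1. the module's lip is hooked on the upper edge of the rail, in contact, with the module still tilted (foot raised more than 8 degrees) (x of hook_root in the frame of rail_deck between 0.009 and 0.03 m and y of hook_root in the frame of rail_deck between -0.015 and 0.015 m and z of hook_root in the frame of rail_deck between 0.017 and 0.03 m and angle between the z axis of relay_module and the z axis of rail_deck, either way round between 0.14 and 0.7 rad and contact force between relay_module and console above 0.3 N), for 0.1 s.
At the end, for the whole second after the job is handed in: Module in the free bay (middle within 14.5 mm of bay middle), flush and square on the rail (underside within 2 mm, axes within 3 degrees, origin -9 to +8 mm from the deck's along the slope), clip within 1.5 mm of home, released, at rest (x of relay_module in the frame of rail_deck between -0.009 and 0.008 m and y of relay_module in the frame of rail_deck between -0.0145 and 0.0145 m and z of relay_module in the frame of rail_deck between 0.007 and 0.011 m and angle between the z axis of relay_module and the z axis of rail_deck, either way round below 0.05 rad and angle between the x axis of relay_module and the x axis of rail_deck, either way round below 0.06 rad and value of joint foot_clip below 0.0015 m and linear speed of relay_module below 0.01 m/s); the robot touches nothing.
It fails at once if more than 40 N between module and console (contact force between relay_module and console above 40 N).
It fails at once if a bystander is moved more than 25 mm (distance of any of marker, vial, dropper from where it was at the start of the episode above 0.025 m).
It also fails if it takes over 42 s, if anything falls off the work surface, if the arm or the gripper's body presses on something with over 40 N, if the wrist force passes 120 N, or if a joint passes its speed limit or range.

ROBOT

A 7-joint arm with a two-finger parallel gripper is mounted at the origin on the work surface; the furniture and walls round the work are solid. World frame = base frame: x ahead of the robot, y to its left, z up, the work surface at z = 0. Lengths are in m, angles in degrees, forces in N, time in s.
With the tool pointing down it reaches from about 0.425 to 0.875 m from the base axis. Payload 4.7 kg.
Tool frame: the origin (TCP) lies at the very end of the fingers, on their centre line; the grasp point (between the pads) lies 19 mm behind it (env.grasp_offset is the distance from the TCP to the grasp point, in m); z points along the fingers, y is the line along which they close (so a half turn about z gives the same grasp; the last joint's range is limited). The gripper opens to 87 mm and grips with 3 to 60 N. Pads are 19 mm wide; open, the fingers measure 117 mm over their backs; the gripper's body (75 mm by 190 mm) begins 51 mm behind the grasp point.
Start: joints at [-64.337, 18.392, -4.016, 83.108, 1.295, 78.541, -3.26], TCP at [0.273, 0.59, 0.196] pointing down, gripper open.
Joint ranges: [-163.93, 163.93], [-17.29, 119.83], [-79.2, 71.16], [3.27, 140.29], [-89.18, 269.18], [5.43, 117.66], [-154.24, 154.24]. Speed limits (degrees/s): [147.25, 147.25, 180, 180, 180, 180, 180].

INTERFACE

Orientations are given as [roll, pitch, yaw] about the fixed x, y, z axes, in that order (R = Rz(yaw) Ry(pitch) Rx(roll)).
In Python, from cell import env gives the robot as it stands. The module is installed in compiled form; this text tells all that it offers.
- The arm moves only by the tool drive_tool, never from a script. Its argument "moves" is one flat list of numbers, 5 for each row, row after row: the shift along the tool's x, y, z in units of 40 mm (1.0 is 40 mm), then the turn about the tool's z in units of 10 degrees (1.0 is 10 degrees), then the finger opening in mm, from 0 to 87. A call has 1 to 5 rows; each row is the pose to reach, as a shift and turn from the pose commanded when the call began, along the tool's axes at that moment; what a row does not reach only later rows make up. A row lasts 1/8 s, in which the tool goes at most 62.5 mm and 10.7 degrees, less where a joint would pass 70% of its speed; a pose out of reach is approached as far as the arm can. A call with a gripper value outside its range is refused whole. The fingers move at their own pace and stop on an object; "squeeze" is the grip in N (left out, the last holds). Time passes only in rows, so rows that repeat a pose let the fingers close. It gives the time, the measured TCP pose, the force, the opening and the grip force at its end, in the units of the state.
- env.get_obs(): the state, without advancing time (a new reading comes with each control period).
- env.read_camera(name): name is "side" or "top"; returns (picture, depth): 480x640x3 uint8, red, green, blue; 480x640 float32, m along the optical axis (not along the pixel's ray), 0 where there is no reading.
- env.camera_model(name): a dict with "K" (3x3 intrinsics, pixels), "rvec" (rotation vector, rad) and "tvec" (3), from world to camera coordinates, as OpenCV has them. Camera axes: x right, y down, z forward; pixel columns grow to the right and rows downward; lengths in m; the calibration is good to about 2 mm. A picture is of the moment at which its call begins. camera_model takes no time and is no camera call.
- env.sign_off(): hands the job in; it is judged then, once.
The state is a dict: "time_s": time; "qpos": joint angles; "joint_velocities": joint speeds; "effort": joint torques, N m; "tool_pos": TCP position; "tool_rot": TCP orientation; "force": force on the tool from outside, world axes, zero at the start; "wrist_torque": the same for the moment, N m; "grip_width": finger opening in m; "grasp_force": force on a finger pad.
Only numpy, scipy, OpenCV 4.12 (cv2) and the standard library are available. Lean on these libraries where they do the work, as an engineer would, in place of code of your own. Each camera call takes 0.05 s, during which the arm holds its last target. There are 200 camera calls.

## Working session

There is one attempt and no reset: what is moved stays moved. The work goes in short steps, Python scripts to look and compute and a tool call to move; the robot and the scene stay as the last step left them, time stands still between calls to the robot, and variables do not carry over. Pictures are saved under pics/ and viewed, at most 13 in all, crops included, and the job is handed in when it is done.

Besides the shell and the picture viewer there is one more tool, called after "Call:" in YAML: its name, and indented under it one key for each argument. drive_tool: Moves the arm, as the interface text tells. Its arguments: {"type":"object","properties":{"moves":{"type":"array","items":{"type":"number"}},"squeeze":{"type":"number"}},"required":["moves"]}

```bash
mkdir -p pics
cat > h.py <<'E'
import numpy as np, cv2
from cell import env
from scipy.spatial.transform import Rotation as R
def cam(n):
    m=env.camera_model(n); Rm=cv2.Rodrigues(np.array(m["rvec"],float))[0]
    return np.array(m["K"]),Rm,np.array(m["tvec"],float).ravel()
def world(n,d):
    K,Rm,t=cam(n); v,u=np.mgrid[:480,:640]
    p=np.stack([(u-K[0,2])/K[0,0]*d,(v-K[1,2])/K[1,1]*d,d],-1)
    return (p-t)@Rm
def proj(n,P):
    K,Rm,t=cam(n); q=(np.atleast_2d(P)@Rm.T+t)@K.T; return q[:,:2]/q[:,2:]
def snap(n,name):
    im,d=env.read_camera(n); cv2.imwrite(f"pics/{name}.png",im[...,::-1]); np.save(f"{name}_d.npy",d); return im,d
E
python3 - <<'E'
from h import *
for n in("top","side"):
    snap(n,n+"0"); K,Rm,t=cam(n); print(n,K[0,0],-Rm.T@t,Rm[2])
o=env.get_obs(); print(o["time_s"],o["tool_pos"],o["tool_rot"],o["force"],env.grasp_offset)
E
```

```text
top 473.23810901906927 [ 0.38586672 -0.00445323  0.91820343] [ 0.23440749  0.01733852 -0.9719838 ]
side 591.2045402934184 [0.39215901 0.84281838 0.56790934] [ 0.187487   -0.85671125 -0.48051478]
0.1 [0.27300756 0.58931461 0.19509101] [-1.79903905e+02  5.02582078e-03  1.55150538e+02] [-0.33209429  0.22523664 -0.42820723] 0.0187
```

View pics/top0.png

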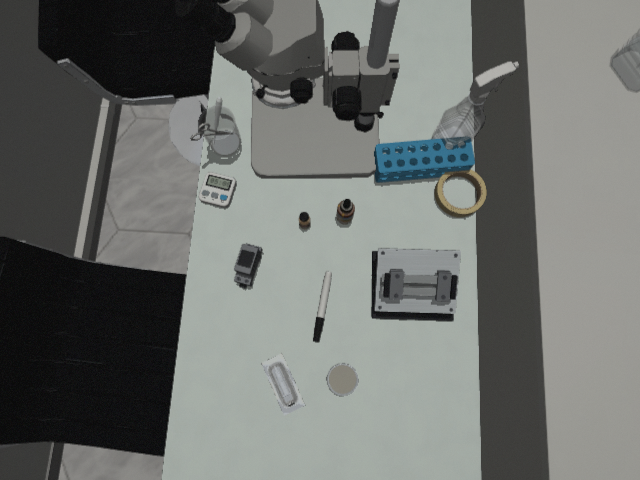

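View pics/side0.png

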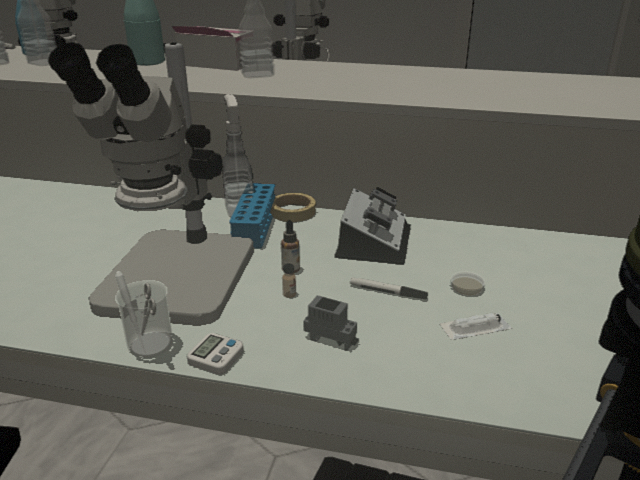

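The top view shows the module at (248,263), the console with its rail at (417,285), the marker at (322,305), the vial at (305,220) and the dropper at (346,210). The side view confirms that the module stands upright at (330,322). Next I'll measure from depth.

Run:
```python
from h import *
d=np.load("top0_d.npy"); W=world("top",d); im=cv2.imread("pics/top0.png")
def reg(u0,u1,v0,v1): 
    s=np.s_[v0:v1,u0:u1]; return W[s].reshape(-1,3)
print("bench",np.median(reg(280,300,300,330),0))
M=reg(225,275,235,295)
for lo,hi in((.055,.075),(.026,.04),(.01,.075)):
    p=M[(M[:,2]>lo)&(M[:,2]<hi)]; r=cv2.minAreaRect((p[:,:2]*1000).astype(np.float32)); print(lo,len(p),np.median(p[:,2]),r)
C=reg(365,470,240,330); p=C[C[:,2]>.02]
print("con ext",p.min(0),p.max(0))
# deck plane ransac
rng=np.random.default_rng(0);best=None
for _ in range(500):
    q=p[rng.choice(len(p),3,False)]; n=np.cross(q[1]-q[0],q[2]-q[0]); L=np.linalg.norm(n)
    if L<1e-6: continue
    n/=L; n*=np.sign(n[2])
    if n[2]<.8 or n[2]>.95: continue
    k=abs((p-q[0])@n)<.0015
    if best is None or k.sum()>best.sum(): best=k
q=p[best];c=q.mean(0);n=np.linalg.svd(q-c)[2][2];n*=np.sign(n[2]);print(best.sum(),len(p),"n",n,np.degrees(np.arccos(n[2])),"az",np.degrees(np.arctan2(n[1],n[0])))
h=(p-c)@n
y=np.cross(n,[-n[0],-n[1],0]);y/=np.linalg.norm(y);x=np.cross(y,n);print("x",x,"y",y)
D=np.c_[(p-c)@x,(p-c)@y,h]
r=cv2.minAreaRect((D[abs(h)<.003][:,:2]*1000).astype(np.float32));print("deck",r)
cen=c+x*r[0][0]/1000+y*r[0][1]/1000;print("deck origin",cen)
for lo,hi in((.016,.0255),(.0255,.034)):
    k=D[(h>lo)&(h<hi)]*1000;print(lo,len(k),np.round(np.percentile(k,[1,50,99],axis=0),1))
for nm,a in(("marker",reg(310,335,265,345)),("vial",reg(295,315,205,232)),("drop",reg(332,360,195,226))):
    k=a[a[:,2]>.008];print(nm,np.round(k.min(0),3),np.round(k.max(0),3))
# also big crops
cv2.imwrite("pics/c0.png",np.hstack([cv2.resize(im[238:330,365:470],None,fx=5,fy=5,interpolation=2),cv2.resize(im[235:295,230:280],(250,300))[:, :].repeat(1,0) if 0 else np.zeros((460,1,3),np.uint8)]))
```

```text
bench [4.57599117e-01 5.50332888e-02 1.91148726e-04]
0.055 497 0.0632860223643335 ((549.8396606445312, 138.5719451904297), (32.09247970581055, 52.20301818847656), 76.89862060546875)
0.026 226 0.03315344393489736 ((545.9852905273438, 139.11642456054688), (32.14475631713867, 76.17715454101562), 76.52275085449219)
0.01 845 0.06136037212436974 ((543.1397705078125, 140.0375518798828), (32.2933464050293, 82.2109603881836), 77.04082489013672)
con ext [ 0.38586672 -0.25452569  0.02004771] [ 0.58416672 -0.00445323  0.91820343]
2199 5319 n [-0.42453171 -0.00899843  0.90536835] 25.127060198981564 az -178.78573347819602
x [0.90516504 0.01918599 0.42462707] y [-0.02119136  0.99977544  0.        ]
deck ((-6.9154052734375, -1.5428466796875), (121.68895721435547, 150.76287841796875), 0.3493989109992981)
deck origin [ 0.52647009 -0.17805374  0.05478669]
0.016 711 [[-26.1 -68.1  16.8]
 [ -2.4  -1.1  21.9]
 [ 20.2  66.2  25.2]]
0.0255 1050 [[-32.4 -64.2  25.8]
 [ -6.2 -31.   29.6]
 [ 18.8  62.1  33.4]]
marker [ 0.386 -0.021  0.008] [0.542 0.007 0.918]
vial [ 0.386 -0.004  0.01 ] [0.648 0.048 0.918]
drop [ 0.386 -0.058  0.01 ] [ 0.673 -0.004  0.918]
```

```bash
cat >> h.py <<'E'
th=np.radians(25); az=np.radians(1.4); O=np.array([.5265,-.178,.055])
dx=np.array([np.cos(th)*np.cos(az),np.cos(th)*np.sin(az),np.sin(th)]); dy=np.array([-np.sin(az),np.cos(az),0]); dz=np.cross(dx,dy)
D=np.stack([dx,dy,dz],1)          # deck->world
def todeck(p): return (np.asarray(p)-O)@D
def conv(xyz,yaw):
    o=env.get_obs(); T=R.from_euler('xyz',o["tool_rot"],degrees=True).as_matrix()
    s=T.T@(np.array(xyz)-o["tool_pos"])/.04; dyaw=(yaw-o["tool_rot"][2]+180)%360-180
    print("move",np.round(s,3),"turn",round(-dyaw/10,3),"now",np.round(o["tool_pos"],4),np.round(o["tool_rot"],2))
E
python3 - <<'E'
from h import *
d=np.load("top0_d.npy"); W=world("top",d); k=todeck(W[240:330,365:470].reshape(-1,3)[W[240:330,365:470,2].ravel()<.3])*1000
k=k[abs(k[:,1])<27]
f=k[(abs(k[:,0])<58)&(abs(k[:,2])<6)]; print("deck z med",np.median(f[:,2]), "fit", np.polyfit(f[:,0],f[:,2],1))
r=k[(k[:,2]>17)&(k[:,2]<26)]; print(len(r),np.round(np.percentile(r,[0,2,50,98,100],axis=0),1))
for y in range(-24,28,8):
    s=r[abs(r[:,1]-y)<4]; print(y,s[:,0].min().round(1),s[:,0].max().round(1))
a=todeck(W[240:330,365:470].reshape(-1,3)[W[240:330,365:470,2].ravel()<.3])*1000
b=a[(a[:,2]>27)&(abs(a[:,0])<40)];print("blocks inner y",b[b[:,1]<0,1].max(),b[b[:,1]>0,1].min())
print("upper rim y-range",[ (x0,np.round([a[(abs(a[:,2])<3)&(abs(a[:,0]-x0)<3)][:,1].min(),a[(abs(a[:,2])<3)&(abs(a[:,0]-x0)<3)][:,1].max()],1)) for x0 in(-52,-40,40,52)])
conv([.5498,.1386,.12],166.8)
E
```

```text
deck z med 0.12006660852519242 fit [-0.00036229  0.18758839]
513 [[-19.8 -26.9  17.3]
 [-18.8 -25.3  18.5]
 [ -4.2  -0.   21.9]
 [ 18.   26.4  24.8]
 [ 19.4  26.8  25.6]]
-24 -18.3 18.2
-16 -18.9 17.9
-8 -19.2 18.9
0 -19.3 19.4
8 -19.8 18.7
16 -19.5 18.6
24 -18.1 17.9
blocks inner y -29.0768406883673 30.147253551648387
upper rim y-range [(-52, array([-74.8,  74.6])), (-40, array([-75. ,  75.1])), (40, array([-73.2,  75.5])), (52, array([-74.4,  74.4]))]
move [-11.014  -7.314   1.891] turn -1.165 now [0.273  0.5893 0.1951] [-1.7990e+02  1.0000e-02  1.5515e+02]
```

Call:
drive_tool:
  moves: [-11.01,-7.31,1.89,-1.16,60,-11.01,-7.31,1.89,-1.16,60,-11.01,-7.31,1.89,-1.16,60,-11.01,-7.31,1.89,-1.16,60,-11.01,-7.31,1.89,-1.16,60]

```text
time_s: 0.72
tool_pos: [0.4358, 0.3242, 0.1513]
tool_rot: [180.0, -0.0, 166.7]
force: [0.4, 0.4, -0.0]
grip_width: 0.0606
grasp_force: 0.0
```

```bash
python3 -c "
from h import *
conv([.5498,.1386,.12],166.8);print(env.get_obs()['qpos'])"
```

```text
move [-3.838 -3.863  0.783] turn -0.005 now [0.4358 0.3242 0.1513] [180.    -0.   166.75]
[-43.69814481   6.95139617   4.59463633 102.11724814  -0.58996192
  70.95541551  37.80165268]
```

Call:
drive_tool:
  moves: [-3.84,-3.86,0.78,0,60,-3.84,-3.86,0.78,0,60,-3.84,-3.86,0.78,0,60,-3.84,-3.86,0.78,0,60,-3.84,-3.86,0.78,0,60]

```text
time_s: 1.35
tool_pos: [0.55, 0.1368, 0.1198]
tool_rot: [-179.9, -0.0, 166.4]
force: [-0.7, 0.4, -0.2]
grip_width: 0.0599
grasp_force: 0.0
```

Run:
```python
from h import *
im,d=snap("top","t1")
conv([.5498,.1386,.034],166.8)
W=world("top",d); M=W[225:300,220:285].reshape(-1,3)
for lo,hi in((.058,.07),(.026,.04)):
    p=M[(M[:,2]>lo)&(M[:,2]<hi)]; print(cv2.minAreaRect((p[:,:2]*1000).astype(np.float32)))
cv2.imwrite("pics/t1c.png",cv2.resize(im[200:320,180:330,::-1],None,fx=4,fy=4))
```

```text
move [-0.025 -0.019  2.15 ] turn -0.021 now [0.5491 0.1396 0.12  ] [-1.7997e+02 -7.0000e-02  1.6659e+02]
((531.983154296875, 142.69276428222656), (31.161048889160156, 15.735376358032227), 75.5310287475586)
((522.189208984375, 144.460693359375), (32.58637619018555, 28.47798728942871), 80.45918273925781)
```

View pics/t1c.png

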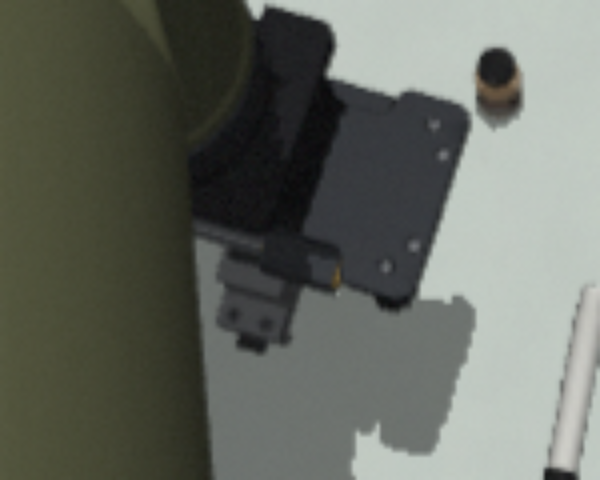

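The gripper is square over the module: its foot end shows at (255,315) in the crop, and the vial is well clear at (498,75). I'll descend and grip.

Call:
drive_tool:
  moves: [-0.02,0,1.2,-0.02,60,-0.02,0,2.15,-0.02,60,-0.02,0,2.15,-0.02,60,-0.02,0,2.15,-0.02,25,-0.02,0,2.15,-0.02,25]
  squeeze: 25

```text
time_s: 2.02
tool_pos: [0.5515, 0.1415, 0.0368]
tool_rot: [179.9, 0.2, 167.0]
force: [0.0, 1.0, 1.3]
grip_width: 0.0471
grasp_force: 0.0
```

Call:
drive_tool:
  moves: [0,0,0,0,25,0,0,0,0,25,0,0,0,0,25]

```text
time_s: 2.4
tool_pos: [0.5507, 0.1405, 0.0355]
tool_rot: [180.0, 0.1, 166.9]
force: [0.0, -0.7, 5.4]
grip_width: 0.0301
grasp_force: 25.0
```

```bash
cat >> h.py <<'E'
G=np.array([4.4,0,35.5])/1e3   # TCP in module
mR=R.from_euler('z',np.degrees(az),degrees=True).as_matrix()
def tcp_for_root(rd): # hook_root in deck (mm) -> tcp, module level
    return O+D@(np.array(rd)/1e3)-mR@(np.array([19.5,0,13])/1e3-G)
def root():
    p=np.array(env.get_obs()["tool_pos"]); return np.round(todeck(p+mR@(np.array([19.5,0,13])/1e3-G))*1e3,1)
E
python3 - <<'E'
from h import *
t=tcp_for_root([32.5,0,23.4]); print(t)
conv(t+[0,0,.09],181.4)
d=np.load("top0_d.npy");W=world("top",d)
for n,(u0,u1,v0,v1) in dict(marker=(305,340,262,348),vial=(293,318,203,235),drop=(328,364,190,230)).items():
    p=W[v0:v1,u0:u1].reshape(-1,3);p=p[(p[:,2]>.01)&(p[:,2]<.3)];print(n,p.min(0).round(3),p.max(0).round(3))
E
```

```text
[ 0.5309644  -0.17789089  0.1124427 ]
move [-1.324 -7.863 -4.177] turn -1.447 now [0.5507 0.1405 0.0355] [1.7996e+02 7.0000e-02 1.6693e+02]
marker [ 0.409 -0.021  0.01 ] [0.542 0.007 0.02 ]
vial [0.627 0.026 0.01 ] [0.648 0.048 0.062]
drop [ 0.642 -0.058  0.01 ] [ 0.673 -0.024  0.103]
```

Call:
drive_tool:
  moves: [0,0,-1.5,0,25,0,0,-3,0,25,-0.2,-1.4,-4.18,-0.5,25,-0.5,-2.9,-4.18,-1,25,-0.7,-4.4,-4.18,-1.45,25]
  squeeze: 40

```text
time_s: 3.02
tool_pos: [0.5385, -0.0332, 0.203]
tool_rot: [180.0, 0.2, -178.3]
force: [0.6, 0.0, -0.9]
grip_width: 0.0249
grasp_force: 0.0
```

```bash
python3 -c "
from h import *
conv(tcp_for_root([32.5,0,23.4])+[0,0,.09],181.4);print(env.get_obs()['qpos'])"
```

```text
move [ 0.293 -3.61   0.011] turn 0.025 now [ 0.5385 -0.0332  0.203 ] [ 1.7998e+02  1.5000e-01 -1.7835e+02]
[-19.11892291   4.38362809  21.02647401  99.21743936  -1.64163016
  76.54400747  93.88275157]
```

The grip width equals the command and the force is 0, so the module slipped out. I'll take a look.

Run:
```python
from h import *
im,d=snap("side","s2"); im2,d2=snap("top","t2")
cv2.imwrite("pics/both2.png",np.hstack([cv2.resize(im[160:400,200:520,::-1],(400,300)),cv2.resize(im2[180:360,220:460,::-1],(400,300))]))
```

```text
(no output)
```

View pics/both2.png

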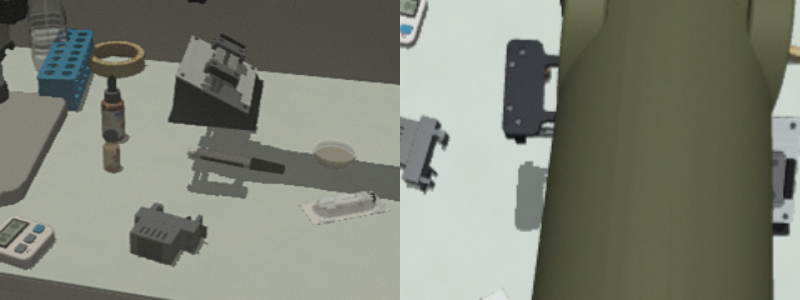

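The module now lies on its side beside its old place. In the side crop it is at (165,235), and in the top crop its hook and foot end faces right at (430,150). The bystanders are untouched. I'll measure its new pose before righting it.

Run:
```python
from h import *
d=np.load("t2_d.npy");W=world("top",d)
p=W[220:320,190:265].reshape(-1,3);p=p[(p[:,2]>.008)&(p[:,2]<.12)]
print(p.min(0),p.max(0),np.percentile(p[:,2],[5,50,95]))
t=p[p[:,2]>.026];print(cv2.minAreaRect((t[:,:2]*1000).astype(np.float32)))
im=cv2.imread("pics/t2.png");c=im[225:310,195:280];cv2.imwrite("pics/t2c.png",cv2.resize(c,None,fx=6,fy=6,interpolation=2))
```

```text
[0.48818174 0.14132502 0.00819027] [0.57184603 0.21156203 0.03705978] [0.01775123 0.03166914 0.03428598]
((536.049072265625, 177.9063720703125), (64.41142272949219, 75.8148193359375), 77.80482482910156)
```

View pics/t2c.png

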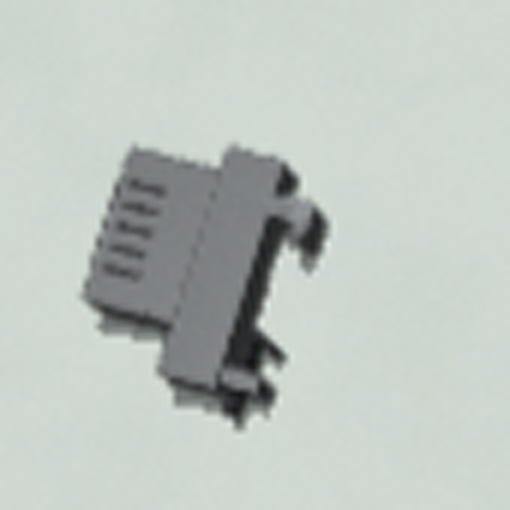

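```bash
python3 -c "
from h import *
conv([.5453,.2020,.12],77.8)"
```

```text
move [-0.285  6.085  2.042] turn 10.298 now [ 0.5371 -0.0412  0.2025] [-1.7980e+02  5.0000e-02 -1.7922e+02]
```

Call:
drive_tool:
  moves: [0,1.4,0,1,75,-0.1,2.8,0,2,75,-0.2,4.2,0.5,3,75,-0.28,5.6,1,4,75,-0.28,6.1,1.5,5,75]
  squeeze: 4

```text
time_s: 3.75
tool_pos: [0.5417, 0.2178, 0.1406]
tool_rot: [180.0, -0.1, 131.4]
force: [-0.8, -0.6, -0.1]
grip_width: 0.067
grasp_force: 0.0
```

Call:
drive_tool:
  moves: [0,0,0,1,75,0,0,0,2,75,0,0,0,3,75,0,0,0,4,75,0,0,0,5.2,75]

```text
time_s: 4.38
tool_pos: [0.5428, 0.2127, 0.1414]
tool_rot: [-180.0, 0.0, 80.3]
force: [-0.2, -0.2, 0.3]
grip_width: 0.075
grasp_force: 0.0
```

```bash
python3 -c "
from h import *
conv([.5453,.2020,.06],77.8)"
```

```text
move [-0.253  0.108  2.034] turn 0.253 now [0.5428 0.2127 0.1414] [-1.7996e+02  1.0000e-02  8.0330e+01]
```

Call:
drive_tool:
  moves: [-0.25,0.08,1.2,0.15,75,-0.25,0.08,2.0,0.15,75,-0.25,0.08,2.0,0.15,75,-0.25,0.08,2.0,0.15,75]

```text
time_s: 4.88
tool_pos: [0.5455, 0.2028, 0.063]
tool_rot: [179.9, -0.1, 79.2]
force: [0.7, -0.3, 0.9]
grip_width: 0.075
grasp_force: 0.0
```

```bash
python3 -c "
from h import *
conv([.5453,.2020,.004],77.8)"
```

```text
move [-0.022 -0.003  1.475] turn 0.141 now [0.5455 0.2028 0.063 ] [ 1.7992e+02 -6.0000e-02  7.9210e+01]
```

Call:
drive_tool:
  moves: [-0.02,0,0.8,0.1,75,-0.02,0,1.3,0.1,75,-0.02,0,1.45,0.1,75,-0.02,0,1.45,0.1,75,-0.02,0,1.45,0.1,46]

```text
time_s: 5.5
tool_pos: [0.5457, 0.2019, 0.0053]
tool_rot: [179.9, -0.1, 78.2]
force: [0.5, -0.6, 0.5]
grip_width: 0.0706
grasp_force: 0.0
```

Call:
drive_tool:
  moves: [0,0,0,0,46,0,0,0,0,46,0,0,0,0,46]

```text
time_s: 5.88
tool_pos: [0.5449, 0.2015, 0.0042]
tool_rot: [180.0, -0.0, 78.2]
force: [-0.4, -0.4, 2.1]
grip_width: 0.0518
grasp_force: 4.0
```

Call:
drive_tool:
  moves: [-0.08,0,-0.25,0,46,-0.22,0,-0.48,0,46,-0.4,0,-0.68,0,46,-0.6,0,-0.83,0,46,-0.82,0,-0.94,0,46]

```text
time_s: 6.5
tool_pos: [0.5378, 0.1686, 0.0419]
tool_rot: [180.0, -0.0, 78.2]
force: [-0.1, 0.9, -2.4]
grip_width: 0.0511
grasp_force: 4.0
```

Call:
drive_tool:
  moves: [-0.23,0,-0.08,0,46,-0.45,0,-0.12,0,46,-0.7,0,-0.1,0,46,-0.95,0,-0.05,0,46,-1.18,0,0.02,0,46]

```text
time_s: 7.12
tool_pos: [0.5283, 0.1225, 0.0407]
tool_rot: [180.0, -0.0, 78.2]
force: [-1.4, -1.4, 6.2]
grip_width: 0.0513
grasp_force: 4.0
```

Run:
```python
from h import *
im,d=snap("side","s3"); cv2.imwrite("pics/s3c.png",cv2.resize(im[220:400,240:460,::-1],None,fx=3,fy=3,interpolation=2))
```

```text
(no output)
```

View pics/s3c.png

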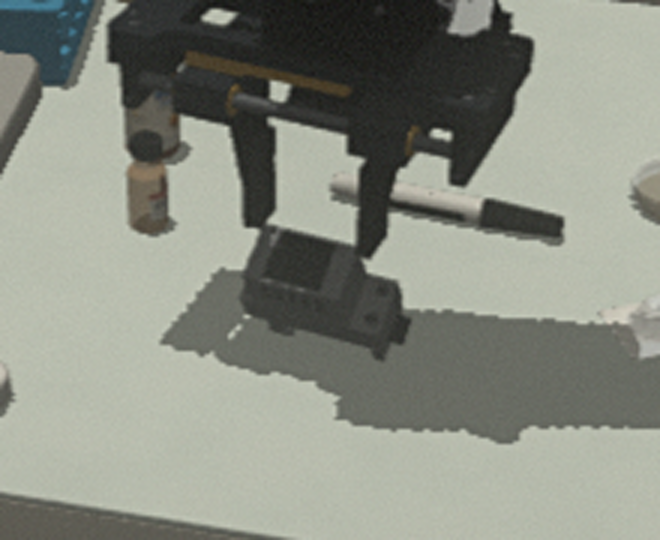

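The module is held and nearly upright at about (325,285) in the crop, possibly still leaning towards the camera. I'll check its tilt from depth.

Run:
```python
from h import *
d=np.load("s3_d.npy"); W=world("side",d); 
# crop px -> full: u=240+x/3, v=220+y/3
def pl(poly,name):
    m=np.zeros((480,640),np.uint8); cv2.fillPoly(m,[np.array([[240+x/3,220+y/3] for x,y in poly],np.int32)],1)
    p=W[m>0]; c=p.mean(0); n=np.linalg.svd(p-c)[2][2]; print(name,len(p),c.round(4),n.round(3),np.ptp(p@n).round(4))
pl([(270,240),(345,255),(330,290),(262,275)],"top")
pl([(250,285),(340,310),(335,330),(250,305)],"side")
pl([(365,290),(395,295),(395,320),(360,315)],"ledge")
t=W[296:330,310:385]; print("highest",np.nanmax(W[285:345,318:345][...,2]))
```

```text
top 320 [0.5273 0.1429 0.0615] [0.086 0.478 0.874] 0.0074
side 233 [0.5309 0.1429 0.0346] [ 0.176  0.846 -0.504] 0.0031
ledge 110 [0.4909 0.1319 0.0351] [-0.56   0.313  0.767] 0.0154
highest 0.5679093351116399
```

It still leans about 30° towards the camera. I'll drag the top further over.

Call:
drive_tool:
  moves: [-0.15,0,-0.03,0,46,-0.35,0,-0.03,0,46,-0.55,0,0,0,46,-0.7,0,0.05,0,46,-0.7,0,0.08,0,46]
  squeeze: 3

```text
time_s: 7.8
tool_pos: [0.5225, 0.0949, 0.0377]
tool_rot: [180.0, -0.0, 78.1]
force: [-2.4, -0.8, 4.2]
grip_width: 0.0515
grasp_force: 3.0
```

```bash
cat > tilt.py <<'E'
from h import *
import sys
im,d=snap("side",sys.argv[1]); W=world("side",d)
o=env.get_obs(); g=np.array(o["tool_pos"])
P=W.reshape(-1,3)
# module points: below fingertips region near tool, camera-side (+y) face
k=(abs(P[:,0]-g[0])<.045)&(P[:,1]>g[1]-.02)&(P[:,1]<g[1]+.06)&(P[:,2]>.006)&(P[:,2]<.075)
p=P[k]; px=proj("side",p); print(len(p),"px range",px.min(0),px.max(0),"z max",p[:,2].max(), "near y",p[:,1].max())
for z0 in range(10,70,8):
    s=p[(abs(p[:,2]-z0/1e3)<.004)&(abs(p[:,0]-g[0])<.012)]
    if len(s): print(z0,s[:,1].min().round(4),s[:,1].max().round(4))
E
python3 tilt.py s4
```

```text
1749 px range [325. 277.] [377. 332.] z max 0.07499333267713945 near y 0.1332864399373549
10 0.1108 0.1164
18 0.1117 0.1197
26 0.1145 0.1215
34 0.1165 0.1243
42 0.1182 0.1274
50 0.1221 0.13
58 0.119 0.1326
66 0.0971 0.1285
```

Call:
drive_tool:
  moves: [-0.15,0,0,0,46,-0.3,0,0.03,0,46,-0.45,0,0.06,0,46,-0.55,0,0.08,0,46,-0.55,0,0.08,0,46]

```text
time_s: 8.48
tool_pos: [0.5177, 0.0737, 0.034]
tool_rot: [-180.0, 0.0, 78.2]
force: [-0.3, 1.0, -2.1]
grip_width: 0.052
grasp_force: 3.0
```

```bash
python3 tilt.py s5
```

```text
1843 px range [329. 271.] [380. 329.] z max 0.07479481530934544 near y 0.11587984652655556
10 0.1009 0.1053
18 0.1016 0.1104
26 0.1023 0.1103
34 0.1024 0.1104
42 0.1029 0.1121
50 0.1037 0.1115
58 0.0919 0.1139
66 0.075 0.1117
```

It's practically upright now. I'll lower it slightly, release, lift, and swing aside for a clear top view.

Call:
drive_tool:
  moves: [0,0,0.04,0,46,0,0,0.04,0,70,0,0,0.04,0,70,0,0,0,0,70,0,0,-0.6,0,70]

```text
time_s: 9.15
tool_pos: [0.5164, 0.0739, 0.057]
tool_rot: [-179.8, 0.1, 78.2]
force: [-0.9, -0.6, 1.4]
grip_width: 0.0694
grasp_force: 0.0
```

Call:
drive_tool:
  moves: [0,0,-1.4,-1,60,1.4,0,-2.4,-2,60,2.8,0,-2.4,-3,60,4.2,0,-2.4,-4,60,5.4,0,-2.4,-5,60]

```text
time_s: 9.78
tool_pos: [0.5622, 0.2884, 0.1545]
tool_rot: [179.9, -0.0, 128.6]
force: [1.2, 0.4, -1.3]
grip_width: 0.0598
grasp_force: 0.0
```

Run:
```python
from h import *
im,d=snap("top","t6"); W=world("top",d); P=W.reshape(-1,3)
k=(abs(P[:,0]-.515)<.08)&(P[:,1]>.045)&(P[:,1]<.16)&(P[:,2]>.008)&(P[:,2]<.09); M=P[k]; px=proj("top",M); print(px.min(0),px.max(0))
for lo,hi in((.057,.07),(.028,.038)):
    p=M[(M[:,2]>lo)&(M[:,2]<hi)]; print(len(p),np.median(p[:,2]),cv2.minAreaRect((p[:,:2]*1000).astype(np.float32)))
cv2.imwrite("pics/t6c.png",cv2.resize(im[180:360,170:390,::-1],None,fx=3.5,fy=3.3))
print(env.get_obs()["tool_pos"],env.get_obs()["tool_rot"])
```

```text
[260. 260.] [287. 305.]
501 0.06342659586350954 ((520.0392456054688, 87.28053283691406), (32.13113021850586, 52.048458099365234), 78.74874114990234)
207 0.033162467871543894 ((516.2362060546875, 87.6700668334961), (31.99997901916504, 76.20076751708984), 77.81147003173828)
[0.56120051 0.29668816 0.15365343] [179.76382403  -0.240327   129.35763475]
```

View pics/t6c.png

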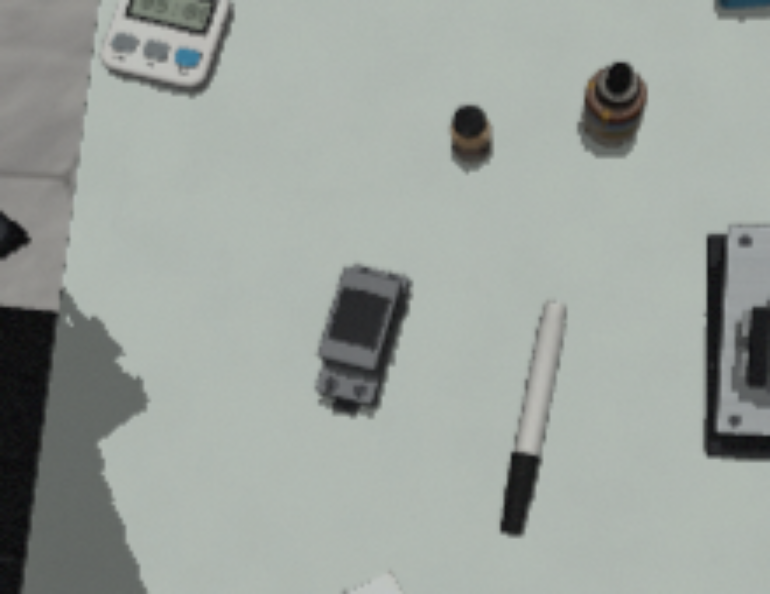

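The module stands upright at about (362,340) in the crop, at yaw −11.8°. The marker, vial and dropper haven't moved. I'll regrip, deeper this time and lifting gently.

```bash
python3 -c "
from h import *
conv([.5200,.0873,.10],168.2)"
```

```text
move [-3.4   -4.121  1.31 ] turn -3.884 now [0.5612 0.2967 0.1537] [179.76  -0.24 129.36]
```

Call:
drive_tool:
  moves: [-0.9,-1.1,0.3,-1,60,-1.8,-2.2,0.6,-2,60,-2.7,-3.3,0.9,-3,60,-3.4,-4.12,1.31,-3.8,60,-3.4,-4.12,1.31,-3.88,60]

```text
time_s: 10.45
tool_pos: [0.5152, 0.072, 0.1007]
tool_rot: [-179.9, -0.1, 166.6]
force: [0.2, 0.3, -0.2]
grip_width: 0.0599
grasp_force: 0.0
```

Call:
drive_tool:
  moves: [0,0,0,0,60,0,0,0,0,60]

```text
time_s: 10.7
tool_pos: [0.5172, 0.0783, 0.1022]
tool_rot: [180.0, 0.0, 167.1]
force: [-0.1, -0.0, -0.2]
grip_width: 0.0598
grasp_force: 0.0
```

```bash
python3 -c "
from h import *
conv([.5200,.0873,.026],168.2)"
```

```text
move [-0.017  0.232  1.905] turn -0.111 now [0.5172 0.0783 0.1022] [1.7995e+02 5.0000e-02 1.6709e+02]
```

Call:
drive_tool:
  moves: [-0.02,0.23,0.3,-0.11,60,-0.02,0.23,1.2,-0.11,60,-0.02,0.23,1.85,-0.11,60,-0.02,0.23,1.88,-0.11,60,-0.02,0.23,1.88,-0.11,60]

```text
time_s: 11.32
tool_pos: [0.5201, 0.0863, 0.027]
tool_rot: [180.0, 0.0, 168.2]
force: [0.7, -0.8, -0.1]
grip_width: 0.06
grasp_force: 0.0
```

Call:
drive_tool:
  moves: [0,0,0,0,20,0,0,0,0,20,0,0,0,0,20,0,0,0,0,20,0,0,0,0,20]
  squeeze: 30

```text
time_s: 11.95
tool_pos: [0.52, 0.0859, 0.027]
tool_rot: [180.0, 0.0, 168.1]
force: [-1.0, 0.3, 2.2]
grip_width: 0.0316
grasp_force: 29.9
```

Call:
drive_tool:
  moves: [0,0,-0.1,0,20,0,0,-0.25,0,20,0,0,-0.5,0,20,0,0,-0.5,0,20]

```text
time_s: 12.45
tool_pos: [0.5205, 0.0857, 0.0477]
tool_rot: [179.9, 0.1, 168.1]
force: [0.1, 0.7, -2.2]
grip_width: 0.0318
grasp_force: 29.9
```

Firm this time: width 31.8 mm and still held after the lift. Now the route to the console.

```bash
sed -i 's/^G=.*/G=np.array([4.3,0,27.0])\/1e3/' h.py; python3 -c "
from h import *
t=tcp_for_root([34,0,23.4]);print(t);conv(t+[0,0,.06],181.4)"
```

```text
[ 0.53222349 -0.17786012  0.10457662]
move [-1.652 -6.384 -2.925] turn -1.33 now [0.5205 0.0857 0.0477] [1.7994e+02 1.1000e-01 1.6810e+02]
```

Call:
drive_tool:
  moves: [0,0,-0.8,0,20,0,0,-1.8,0,20,0,0,-2.9,0,20,-0.2,-0.7,-2.92,-0.3,20,-0.4,-1.7,-2.92,-0.6,20]

```text
time_s: 13.08
tool_pos: [0.5217, 0.0163, 0.1641]
tool_rot: [180.0, 0.1, 174.4]
force: [0.2, -1.1, -2.8]
grip_width: 0.0315
grasp_force: 29.9
```

Call:
drive_tool:
  moves: [-0.3,-1.1,0,-0.4,20,-0.5,-2.2,0,-0.7,20,-0.8,-3.3,0,-0.7,20,-0.9,-4.2,0,-0.7,20,-1.0,-4.6,0,-0.7,20]

```text
time_s: 13.7
tool_pos: [0.5414, -0.174, 0.1633]
tool_rot: [-180.0, -0.0, -179.1]
force: [0.5, 0.2, -1.4]
grip_width: 0.0317
grasp_force: 29.9
```

Call:
drive_tool:
  moves: [0,0,0,0,20,0,0,0,0,20]

```text
time_s: 13.95
tool_pos: [0.5424, -0.169, 0.1631]
tool_rot: [179.9, -0.0, -178.7]
force: [0.1, -0.3, -1.3]
grip_width: 0.0322
grasp_force: 29.9
```

```bash
python3 -c "
from h import *
conv(tcp_for_root([34,0,23.4])+[0,0,.03],181.4); print(root())"
```

```text
move [ 0.259 -0.216  0.713] turn -0.015 now [ 0.5424 -0.169   0.1631] [ 1.7992e+02 -2.0000e-02 -1.7875e+02]
[68.1  8.6 72.1]
```

Call:
drive_tool:
  moves: [0.26,-0.21,0.3,0,20,0.26,-0.21,0.71,0,20,0.26,-0.21,0.71,0,20]

```text
time_s: 14.32
tool_pos: [0.5302, -0.1791, 0.1327]
tool_rot: [179.9, -0.2, -178.9]
force: [0.1, 0.2, -1.7]
grip_width: 0.0313
grasp_force: 29.9
```

Run:
```python
from h import *
im,d=snap("side","s7"); print(root()); conv(tcp_for_root([34,0,23.4]),181.4)
h=root()/1e3; o=env.get_obs()
P=[O+D@h]+[O+D@np.array([19,y,22])/1 if 0 else O+D@(np.array([18.5,y,22])/1e3) for y in(-28,28)]
q=proj("side",P); print(q.round(1))
cv2.imwrite("pics/s7c.png",cv2.resize(im[140:300,290:450,::-1],None,fx=3.7,fy=3.7,interpolation=2))
```

```text
[45.2 -1.5 50.3]
move [-0.031  0.036  0.729] turn -0.028 now [ 0.5311 -0.1794  0.1338] [ 1.7995e+02 -1.1000e-01 -1.7888e+02]
[[364.9 184.7]
 [372.4 197.2]
 [368.5 209.5]]
```

View pics/s7c.png

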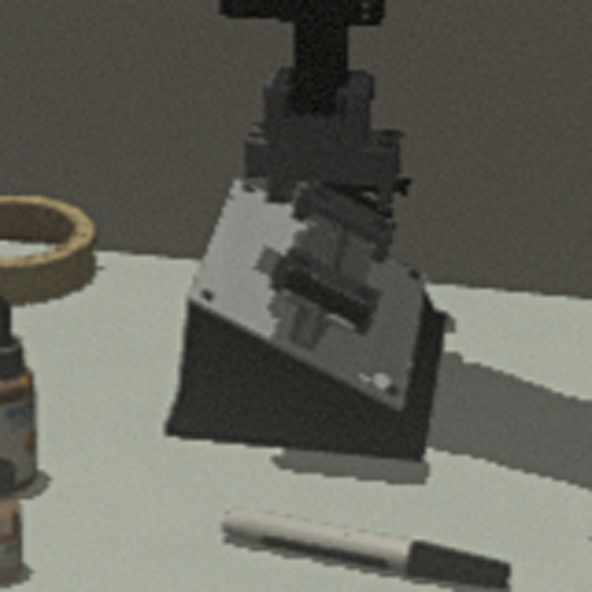

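The module is held level above the bay, with its hook at the left (270,195) upslope of the rail and its foot at (400,185). Descending.

Call:
drive_tool:
  moves: [0,0.04,0.2,-0.02,20,0,0.04,0.4,-0.02,20,0,0.04,0.55,-0.02,20,0,0.04,0.7,-0.02,20,0,0.04,0.7,-0.02,20]

```text
time_s: 15.0
tool_pos: [0.5314, -0.1783, 0.1063]
tool_rot: [180.0, -0.1, -178.7]
force: [-0.3, 0.3, -1.6]
grip_width: 0.0321
grasp_force: 29.9
```

```bash
python3 -c "
from h import *
print(root()); conv(tcp_for_root([31,0,23.4]),181.4); conv(tcp_for_root([18.5,0,23.4]),181.4)"
```

```text
[34.  -0.5 25.3]
move [0.047 0.011 0.075] turn -0.01 now [ 0.5314 -0.1783  0.1063] [ 1.7999e+02 -6.0000e-02 -1.7870e+02]
move [0.33  0.011 0.208] turn -0.01 now [ 0.5314 -0.1783  0.1063] [ 1.7999e+02 -6.0000e-02 -1.7870e+02]
```

Call:
drive_tool:
  moves: [0.03,0.01,0.06,0,20,0.05,0.01,0.08,0,20,0.09,0.01,0.1,0,20,0.14,0.01,0.12,0,20,0.14,0.01,0.12,0,20]

```text
time_s: 15.62
tool_pos: [0.526, -0.1782, 0.1021]
tool_rot: [180.0, 0.0, -178.7]
force: [-0.4, 0.3, -1.0]
grip_width: 0.0314
grasp_force: 29.9
```

```bash
python3 -c "
from h import *
print(root()); conv(tcp_for_root([22,0,23.4]),181.4); conv(tcp_for_root([18.5,0,23.4]),181.4)"
```

```text
[27.3 -0.2 23.8]
move [0.116 0.004 0.066] turn -0.011 now [ 0.526  -0.1782  0.1021] [ 179.99    0.   -178.71]
move [0.195 0.004 0.103] turn -0.011 now [ 0.526  -0.1782  0.1021] [ 179.99    0.   -178.71]
```

Call:
drive_tool:
  moves: [0.03,0,0.02,0,20,0.06,0,0.035,0,20,0.09,0,0.05,0,20,0.12,0,0.065,0,20,0.12,0,0.065,0,20]

```text
time_s: 16.25
tool_pos: [0.5213, -0.1782, 0.0995]
tool_rot: [180.0, -0.0, -178.7]
force: [-0.4, -0.1, -2.2]
grip_width: 0.0317
grasp_force: 29.9
```

```bash
python3 -c "
from h import *
print(root(), env.get_obs()['force'])"
```

```text
[21.9 -0.1 23.4] [-0.38798538 -0.11088374 -2.15199512]
```

Call:
drive_tool:
  moves: [0.025,0,0.012,0,20,0.05,0,0.023,0,20,0.07,0,0.033,0,20,0.07,0,0.033,0,20]

```text
time_s: 16.75
tool_pos: [0.5193, -0.1783, 0.0986]
tool_rot: [-180.0, 0.1, -178.7]
force: [1.2, 1.0, -0.1]
grip_width: 0.0315
grasp_force: 29.9
```

```bash
python3 -c "
from h import *
print(root(), env.get_obs()['force'])"
```

```text
[19.8 -0.1 23.5] [ 1.17656278  1.01212795 -0.09929498]
```

Call:
drive_tool:
  moves: [0.02,0,0.01,0,20,0.04,0,0.02,0,20,0.04,0,0.02,0,20]

```text
time_s: 17.12
tool_pos: [0.5183, -0.1783, 0.0982]
tool_rot: [-180.0, 0.2, -178.7]
force: [4.2, 0.3, 0.7]
grip_width: 0.0315
grasp_force: 29.9
```

```bash
python3 -c "
from h import *
print(root(), env.get_obs()['force'])"
```

```text
[18.7 -0.1 23.5] [4.15141643 0.34338125 0.65159257]
```

The hook is engaged: contact force is about 5 N along the slope with the root at deck x ≈ 18.7, so the rail offset is about 0. Now I'll loosen the grip and tilt down around the hook.

Call:
drive_tool:
  moves: [0.02,0,0.02,0,20,0.05,0,0.05,0,20,0.09,0,0.08,0,20,0.13,0,0.11,0,20,0.16,0,0.14,0,20]
  squeeze: 8

```text
time_s: 17.75
tool_pos: [0.5113, -0.1784, 0.0926]
tool_rot: [180.0, 0.1, -178.7]
force: [1.3, 1.5, 6.9]
grip_width: 0.0317
grasp_force: 8.0
```

Run:
```python
from h import *
im,d=snap("side","s8"); print(env.get_obs()["force"])
cv2.imwrite("pics/s8c.png",cv2.resize(im[140:270,310:440,::-1],None,fx=4.5,fy=4.5,interpolation=2))
```

```text
[0.74078511 0.77576014 4.70328321]
```

View pics/s8c.png

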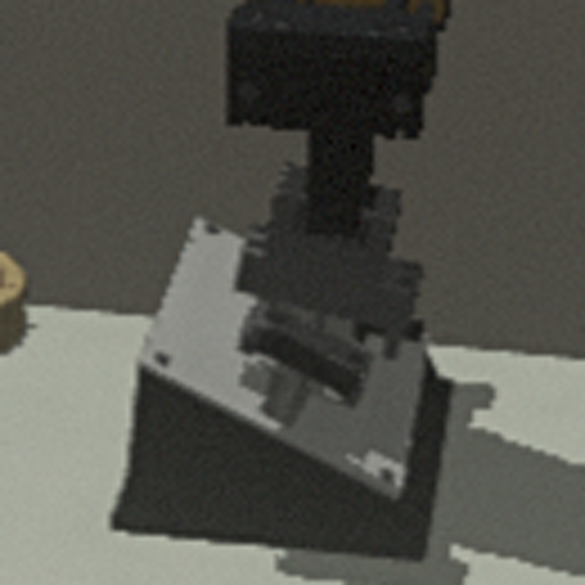

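Tilt went from 25° to about 12°: the module's lower edge runs from (240,285) to (415,330), against the deck edge's 26° slope. I'll continue the arc in hand with a slightly firmer grip.

Call:
drive_tool:
  moves: [0.03,0,0.03,0,20,0.06,0,0.06,0,20,0.09,0,0.09,0,20,0.12,0,0.12,0,20,0.14,0,0.14,0,20]
  squeeze: 14

```text
time_s: 18.42
tool_pos: [0.5077, -0.1783, 0.0895]
tool_rot: [180.0, 0.3, -178.7]
force: [-1.2, 2.8, 16.1]
grip_width: 0.0318
grasp_force: 14.1
```

```bash
cat > ang.py <<'E'
from h import *
import sys
im,d=snap("side",sys.argv[1]); W=world("side",d); P=W.reshape(-1,3); q=todeck(P)*1e3
# +y side face of module: seated deck y=16
k=(q[:,1]>10)&(q[:,1]<22)&(abs(q[:,0])<48)&(q[:,2]>20)&(q[:,2]<85); s=q[k]
print("n",len(s),"force",np.round(env.get_obs()["force"],1))
for x0 in range(-40,48,8):
    a=s[abs(s[:,0]-x0)<4]
    if len(a)>3: print(x0,"zmin/max",a[:,2].min().round(1),a[:,2].max().round(1),"ymed",np.median(a[:,1]).round(1))
E
python3 ang.py s9
```

```text
n 803 force [-0.7  2.  12.5]
-40 zmin/max 20.3 47.0 ymed 14.8
-32 zmin/max 21.3 52.2 ymed 15.4
-24 zmin/max 21.7 52.0 ymed 14.6
-16 zmin/max 21.3 79.1 ymed 14.8
-8 zmin/max 20.6 78.2 ymed 14.6
0 zmin/max 22.9 82.5 ymed 15.2
8 zmin/max 22.4 82.4 ymed 15.5
16 zmin/max 22.7 83.9 ymed 15.2
24 zmin/max 21.7 79.1 ymed 14.9
32 zmin/max 20.5 72.0 ymed 14.4
40 zmin/max 29.9 39.0 ymed 14.8
```

Pressing at the grip point has too short a lever. I'll let go (the hook holds the module), rise, close the fingers and press on the top block's foot side instead.

Call:
drive_tool:
  moves: [0,0,0,0,46,0,0,0,0,46,0,0,-0.5,0,46,0,0,-1.3,0,46,0.2,0,-1.6,0,0]

```text
time_s: 19.1
tool_pos: [0.4975, -0.1793, 0.1513]
tool_rot: [-180.0, 0.1, -178.7]
force: [-0.8, -0.1, 0.2]
grip_width: 0.0417
grasp_force: 0.0
```

```bash
python3 ang.py s10; python3 -c "
from h import *
conv([.484,-.178,.135],181.4)"
```

```text
n 880 force [-0.9 -1.2  1. ]
-40 zmin/max 21.2 50.4 ymed 14.8
-32 zmin/max 21.5 49.8 ymed 15.2
-24 zmin/max 21.8 56.2 ymed 14.6
-16 zmin/max 21.9 77.1 ymed 15.2
-8 zmin/max 20.6 78.5 ymed 14.5
0 zmin/max 21.8 76.9 ymed 14.8
8 zmin/max 22.2 76.3 ymed 15.1
16 zmin/max 21.7 75.6 ymed 14.8
24 zmin/max 22.3 73.4 ymed 14.8
32 zmin/max 21.2 72.6 ymed 15.2
40 zmin/max 28.7 39.6 ymed 13.2
move [0.311 0.049 0.426] turn -0.015 now [ 0.4965 -0.1797  0.152 ] [-1.7998e+02  8.0000e-02 -1.7875e+02]
```

Call:
drive_tool:
  moves: [0.31,0.05,0,0,0,0.31,0.05,0.2,0,0,0.31,0.05,0.4,0,0,0.31,0.05,0.5,0,0,0.31,0.05,0.55,0,0]

```text
time_s: 19.77
tool_pos: [0.4844, -0.177, 0.1275]
tool_rot: [-180.0, -0.1, -178.7]
force: [0.4, -0.2, -0.0]
grip_width: 0.0013
grasp_force: 0.0
```

Call:
drive_tool:
  moves: [0,0,0.03,0,0,0,0,0.06,0,0,0,0,0.09,0,0,0,0,0.12,0,0,0,0,0.12,0,0]

```text
time_s: 20.4
tool_pos: [0.4845, -0.177, 0.1234]
tool_rot: [180.0, -0.0, -178.7]
force: [-0.4, -0.0, 0.3]
grip_width: 0.0006
grasp_force: 0.0
```

Call:
drive_tool:
  moves: [0,0,0.03,0,0,0,0,0.06,0,0,0,0,0.09,0,0,0,0,0.12,0,0,0,0,0.12,0,0]

```text
time_s: 21.02
tool_pos: [0.4845, -0.1771, 0.1185]
tool_rot: [180.0, -0.0, -178.7]
force: [0.3, -0.7, 0.7]
grip_width: 0.0004
grasp_force: 0.0
```

Call:
drive_tool:
  moves: [0,0,0.03,0,0,0,0,0.05,0,0,0,0,0.07,0,0,0,0,0.07,0,0]

```text
time_s: 21.52
tool_pos: [0.4845, -0.1771, 0.1158]
tool_rot: [180.0, -0.0, -178.7]
force: [0.4, -0.2, 0.3]
grip_width: 0.0003
grasp_force: 0.0
```

```bash
python3 ang.py s11
```

```text
n 871 force [-0.3  0.2  0.1]
-40 zmin/max 20.7 49.5 ymed 15.0
-32 zmin/max 22.1 50.4 ymed 14.6
-24 zmin/max 21.4 58.5 ymed 14.8
-16 zmin/max 21.7 77.0 ymed 15.0
-8 zmin/max 21.2 77.1 ymed 14.7
0 zmin/max 21.8 77.5 ymed 14.9
8 zmin/max 23.0 74.7 ymed 15.1
16 zmin/max 20.6 74.9 ymed 14.5
24 zmin/max 20.3 73.0 ymed 15.6
32 zmin/max 21.5 70.4 ymed 14.7
40 zmin/max 29.1 39.1 ymed 14.1
```

Call:
drive_tool:
  moves: [0,0,0.025,0,0,0,0,0.05,0,0,0,0,0.075,0,0,0,0,0.075,0,0]

```text
time_s: 22.08
tool_pos: [0.4845, -0.1771, 0.1127]
tool_rot: [180.0, -0.0, -178.7]
force: [0.2, -0.0, 0.7]
grip_width: 0.0004
grasp_force: 0.0
```

Run:
```python
from h import *
im,d=snap("side","s12")
cv2.imwrite("pics/s12c.png",cv2.resize(im[140:270,310:440,::-1],None,fx=4.5,fy=4.5,interpolation=2))
```

```text
(no output)
```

View pics/s12c.png

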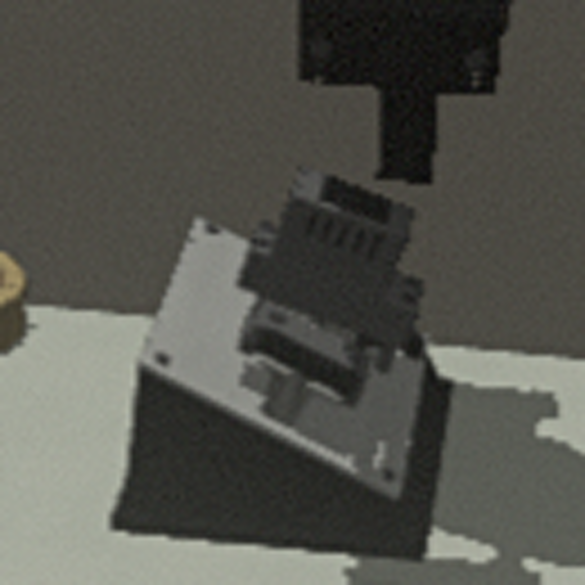

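Run:
```python
from h import *
p=np.array(env.get_obs()["tool_pos"]); print(p)
def crop(P): return ((proj("side",P)-[310,140])*4.5).round(0)
print("tcp",crop(p), "far/near corners",crop([p+[.0095,0.015,0],p+[-.0095,.015,0]]))
for dl in(5,9,12):
    a=np.radians(dl); c,s=np.cos(a),np.sin(a)
    f=lambda x,y,z: O+D@(np.array([18.7+(x-19.5)*c+(z-13)*s, y, 22-(x-19.5)*s+(z-13)*c])/1e3)
    print(dl,[crop(f(*q))[0].tolist() for q in((-22,16,63),(30,16,63),(-38,16,33),(38,16,33),(-38,16,13))], f(-22,0,63).round(4),f(30,0,63).round(4))
```

```text
[ 0.48454976 -0.1770901   0.11279812]
tcp [[392. 231.]] far/near corners [[365. 244.]
 [411. 248.]]
5 [[405.0, 240.0], [289.0, 191.0], [411.0, 315.0], [244.0, 244.0], [392.0, 353.0]] [ 0.4781 -0.1792  0.1156] [ 0.5269 -0.178   0.1334]
9 [[400.0, 231.0], [280.0, 189.0], [412.0, 305.0], [240.0, 245.0], [396.0, 346.0]] [ 0.4805 -0.1791  0.1195] [ 0.5305 -0.1779  0.1338]
12 [[395.0, 224.0], [274.0, 188.0], [412.0, 298.0], [237.0, 246.0], [398.0, 339.0]] [ 0.4825 -0.1791  0.1222] [ 0.5331 -0.1778  0.1339]
```

Run:
```python
from h import *
d=np.load("s12_d.npy"); W=world("side",d)
for v in range(int(140+130/4.5),int(140+330/4.5),2):
    print(v,round((v-140)*4.5),[tuple((W[v,u]*1e3).round(0).astype(int)) for u in (310+400//4.5,)for u in(int(u),)], [tuple((W[v,int(310+x/4.5)]*1e3).round(0).astype(int)) for x in(350,300)])
print(((proj("side",[O+D@(np.array(c)/1e3) for c in((60,75,0),(-60,75,0),(-60,-75,0))])-[310,140])*4.5).round())
```

```text
168 126 [(np.int64(485), np.int64(-167), np.int64(164))] [(np.int64(524), np.int64(-340), np.int64(92)), (np.int64(548), np.int64(-341), np.int64(90))]
170 135 [(np.int64(485), np.int64(-170), np.int64(158))] [(np.int64(524), np.int64(-342), np.int64(87)), (np.int64(548), np.int64(-342), np.int64(85))]
172 144 [(np.int64(484), np.int64(-169), np.int64(155))] [(np.int64(524), np.int64(-342), np.int64(82)), (np.int64(392), np.int64(843), np.int64(568))]
174 153 [(np.int64(484), np.int64(-168), np.int64(152))] [(np.int64(524), np.int64(-346), np.int64(76)), (np.int64(547), np.int64(-341), np.int64(76))]
176 162 [(np.int64(484), np.int64(-171), np.int64(147))] [(np.int64(523), np.int64(-343), np.int64(73)), (np.int64(547), np.int64(-341), np.int64(71))]
178 171 [(np.int64(484), np.int64(-170), np.int64(143))] [(np.int64(523), np.int64(-340), np.int64(69)), (np.int64(527), np.int64(-186), np.int64(132))]
180 180 [(np.int64(499), np.int64(-343), np.int64(66))] [(np.int64(523), np.int64(-344), np.int64(63)), (np.int64(525), np.int64(-175), np.int64(133))]
182 189 [(np.int64(499), np.int64(-
[... 1745 characters left out ...]
t64(91)), (np.int64(521), np.int64(-161), np.int64(90))]
206 297 [(np.int64(480), np.int64(-166), np.int64(88))] [(np.int64(500), np.int64(-159), np.int64(89)), (np.int64(521), np.int64(-164), np.int64(84))]
208 306 [(np.int64(480), np.int64(-168), np.int64(83))] [(np.int64(500), np.int64(-161), np.int64(84)), (np.int64(521), np.int64(-164), np.int64(81))]
210 315 [(np.int64(480), np.int64(-166), np.int64(80))] [(np.int64(500), np.int64(-163), np.int64(79)), (np.int64(519), np.int64(-148), np.int64(84))]
212 324 [(np.int64(479), np.int64(-164), np.int64(76))] [(np.int64(500), np.int64(-163), np.int64(75)), (np.int64(518), np.int64(-140), np.int64(84))]
[[133. 358.]
 [394. 493.]
 [424. 332.]]
```

Depth shows the closed fingers' visible end at z ≈ 0.141, about 28 mm above the reported TCP. So the tip hasn't reached the block top (z ≈ 0.121) yet. I'll keep going down and watch the force.

Call:
drive_tool:
  moves: [0,0,0.1,0,0,0,0,0.2,0,0,0,0,0.3,0,0,0,0,0.35,0,0,0,0,0.35,0,0]

```text
time_s: 22.75
tool_pos: [0.4844, -0.1771, 0.0986]
tool_rot: [180.0, -0.0, -178.7]
force: [0.4, 0.5, 0.0]
grip_width: 0.0007
grasp_force: 0.0
```

Call:
drive_tool:
  moves: [0,0,0.03,0,0,0,0,0.06,0,0,0,0,0.09,0,0,0,0,0.12,0,0,0,0,0.12,0,0]

```text
time_s: 23.38
tool_pos: [0.4836, -0.1771, 0.0943]
tool_rot: [180.0, -0.1, -178.7]
force: [-4.0, 0.0, 5.0]
grip_width: 0.0009
grasp_force: 3.0
```

Contact: 5 N up. Pressing on in small steps.

Call:
drive_tool:
  moves: [0,0,0.02,0,0,0,0,0.04,0,0,0,0,0.06,0,0,0,0,0.08,0,0,0,0,0.08,0,0]

```text
time_s: 24.0
tool_pos: [0.4811, -0.1771, 0.0908]
tool_rot: [179.9, -0.4, -178.7]
force: [-10.0, 3.0, 8.5]
grip_width: 0.0006
grasp_force: 6.2
```

```bash
python3 ang.py s13
```

```text
n 876 force [-9.1  1.5  9. ]
-40 zmin/max 20.4 43.0 ymed 14.4
-32 zmin/max 22.6 43.4 ymed 14.2
-24 zmin/max 23.7 85.0 ymed 14.7
-16 zmin/max 21.8 84.5 ymed 14.7
-8 zmin/max 20.5 84.3 ymed 14.6
0 zmin/max 23.3 83.7 ymed 14.8
8 zmin/max 22.0 75.0 ymed 15.0
16 zmin/max 21.2 74.3 ymed 15.4
24 zmin/max 22.3 73.9 ymed 15.1
32 zmin/max 23.5 72.1 ymed 15.2
```

Call:
drive_tool:
  moves: [0,0,0.02,0,0,0,0,0.04,0,0,0,0,0.06,0,0,0,0,0.06,0,0]

```text
time_s: 24.55
tool_pos: [0.4812, -0.1771, 0.0903]
tool_rot: [179.9, -0.4, -178.7]
force: [-14.8, 2.5, 21.3]
grip_width: 0.0005
grasp_force: 13.1
```

```bash
python3 ang.py s14
```

```text
n 870 force [-14.6   2.8  22.2]
-40 zmin/max 22.4 43.1 ymed 14.8
-32 zmin/max 20.3 46.3 ymed 15.4
-24 zmin/max 21.9 73.8 ymed 14.4
-16 zmin/max 22.7 84.6 ymed 15.3
-8 zmin/max 20.9 84.8 ymed 14.7
0 zmin/max 22.3 82.7 ymed 14.5
8 zmin/max 22.1 74.8 ymed 14.9
16 zmin/max 22.0 72.8 ymed 15.3
24 zmin/max 20.9 74.0 ymed 15.4
32 zmin/max 22.7 67.7 ymed 14.6
```

The force rose stiffly (13 → 26 N over 0.5 mm), so it has bottomed out. I'll back off and check from a clear view.

Call:
drive_tool:
  moves: [0,0,-0.4,0,0,0,0,-1.2,0,0,0,0,-2.4,0,0,0,1.3,-2.6,0,0,0,2.8,-2.6,0,0]

```text
time_s: 25.22
tool_pos: [0.4833, -0.0648, 0.1943]
tool_rot: [180.0, 0.3, -178.9]
force: [0.5, 1.2, -0.8]
grip_width: 0.0006
grasp_force: 0.0
```

Call:
drive_tool:
  moves: [0,1.5,0,0,0,0,3,0,0,0,0,4,0,0,0,0,4,0,0,0]

```text
time_s: 25.72
tool_pos: [0.4781, 0.099, 0.1926]
tool_rot: [179.9, 0.0, -178.3]
force: [-0.3, 0.0, 0.4]
grip_width: 0.0003
grasp_force: 0.0
```

```bash
python3 - <<'E'
from h import *
im,d=snap("top","t15"); W=world("top",d); P=W.reshape(-1,3); q=todeck(P)*1e3
k=(abs(q[:,0])<70)&(abs(q[:,1])<28)&(q[:,2]>-10)&(q[:,2]<90); s=q[k]
def pl(a,n):
    if len(a)<20: print(n,len(a)); return
    c=a.mean(0); v=np.linalg.svd(a-c)[2][2]; v*=np.sign(v[2]); print(n,len(a),c.round(1),"tilt x,y deg",np.degrees(v[:2]).round(2))
t=s[(s[:,2]>66)&(s[:,2]<80)]; 
t=t[(abs(t[:,0]-np.median(t[:,0]))<20)&(abs(t[:,1])<13)]; pl(t,"top")
full=s[(s[:,2]>66)&(s[:,2]<80)]; print("top rect",cv2.minAreaRect(full[:,:2].astype(np.float32)),np.percentile(full[:,2],[5,50,95]))
b=s[(s[:,2]>38)&(s[:,2]<46)&(abs(s[:,1])<13)]; print("base z",len(b),b[:,0].min() if len(b) else 0,b[:,0].max() if len(b) else 0); pl(b[b[:,0]>0],"hookledge"); 
im2,d2=snap("side","s15"); cv2.imwrite("pics/s15c.png",np.hstack([cv2.resize(im2[150:260,320:430,::-1],None,fx=3.6,fy=3.6,interpolation=2),cv2.resize(im[235:345,365:475,::-1],None,fx=3.6,fy=3.6,interpolation=2)]))
E
python3 ang.py s16
```

```text
top 350 [ 6.1  0.2 72.6] tilt x,y deg [0.82 0.84]
top rect ((3.8765907287597656, -0.3178901672363281), (52.61580276489258, 32.87221145629883), 0.3055419921875) [69.13691619 72.26116256 74.79669687]
base z 134 -38.03666958136117 38.2232533161757
hookledge 83 [33.8  0.2 42. ] tilt x,y deg [ 9.37 -0.73]
n 565 force [-0.2 -0.6 -0.2]
-40 zmin/max 21.5 44.1 ymed 14.2
-32 zmin/max 20.7 44.6 ymed 15.2
-24 zmin/max 22.2 73.9 ymed 14.6
-16 zmin/max 21.0 73.6 ymed 14.7
-8 zmin/max 20.6 74.8 ymed 15.0
0 zmin/max 21.5 43.2 ymed 14.7
8 zmin/max 22.1 40.5 ymed 15.1
16 zmin/max 23.0 51.5 ymed 15.1
24 zmin/max 20.1 65.7 ymed 14.8
32 zmin/max 23.1 43.5 ymed 14.6
```

View pics/s15c.png

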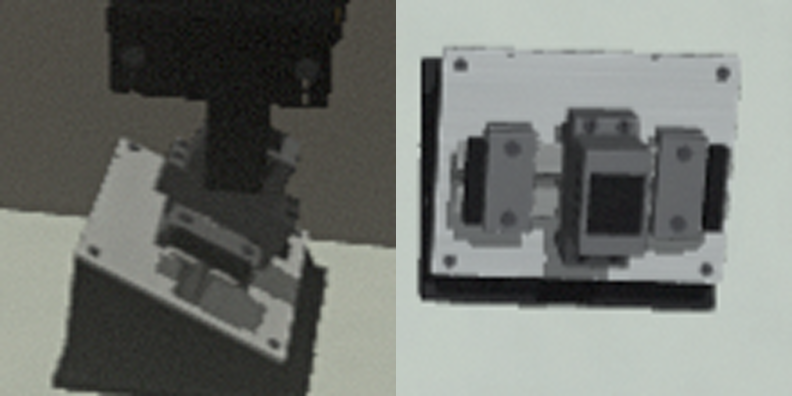

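The top view shows the module square in the free bay. The top face is at deck z ≈ 72.4 (72 when seated) and its centre at (3.9, −0.3). I'll average a few frames to separate flush (0°) from clip-not-snapped (≥1.5°).

Run:
```python
from h import *
ds=np.stack([env.read_camera("top")[1] for _ in range(12)]); d=np.median(ds,0); W=world("top",d); q=todeck(W.reshape(-1,3))*1e3
def fit(k):
    a=q[k]
    for _ in range(3):
        X=np.c_[a[:,:2],np.ones(len(a))]; c=np.linalg.lstsq(X,a[:,2],rcond=None)[0]; r=a[:,2]-X@c; a=a[abs(r)<2*r.std()+1e-6]
    return len(a),np.degrees(c[:2]).round(2),round(c@[a[:,0].mean(),a[:,1].mean(),1],2), round(r.std(),2)
x,y,z=q.T
print("top",fit((abs(x-3.5)<23)&(abs(y)<13)&(z>67)&(z<78)))
print("top rim",fit((abs(x-3.5)<23)&(abs(y)<14)&(z>71)&(z<74.5)))
print("hook ledge",fit((x>30)&(x<37)&(abs(y)<14)&(z>38)&(z<46)))
print("deck",fit((abs(x)<57)&(abs(y)<72)&(abs(z)<3)))
a=(abs(y)<14)&(z>65)&(z<78)
for x0 in range(-20,30,6):
    k=a&(abs(x-x0)<3); print(x0,k.sum(),np.median(z[k]).round(2))
```

```text
top (368, array([ 0.21, -0.21]), np.float64(72.6), np.float64(0.46))
top rim (393, array([ 0.16, -0.41]), np.float64(72.56), np.float64(0.48))
hook ledge (59, array([-4.13,  0.41]), np.float64(42.3), np.float64(0.59))
deck (2019, array([ 0.02, -0.01]), np.float64(0.09), np.float64(0.42))
-20 39 71.96
-14 54 72.15
-8 59 72.67
-2 52 72.85
4 64 72.74
10 51 73.03
16 65 72.7
22 53 72.19
28 67 71.65
```

The tilt is 0.2° and the height matches the seated value, so the module is flush and the clip is home. The gripper is clear, so I'm handing in.

```bash
python3 -c "
from h import *
print(env.get_obs()['time_s']); print(env.sign_off())"
```

```text
26.475
the job is handed in; nothing more can be done
None
```

The relay module is in the free bay, hooked, pressed down and released. My last measurements put it 0.2° off flush and square, so I take the clip as snapped, though I couldn't read it directly. I dropped the module on its side at the first lift and had to stand it up again on the bench. The bystanders were not touched, and I handed in at 26.5 s; sign-off returned no verdict.

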